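Meter two steel balls out of a store hopper

ROBOT

A 6-joint arm with a two-finger parallel gripper is mounted at the origin on the work surface. World frame = base frame: x ahead of the robot, y to its left, z up, the work surface at z = 0. Lengths are in m, angles in rad, forces in N, time in s.
With the tool pointing down it reaches from about 0.325 to 0.9 m from the base axis. Payload 6.1 kg.
Tool frame: the origin (TCP) lies at the very end of the fingers, on their centre line; the grasp point (between the pads) lies 19 mm behind it (ctrl.tcp_to_grasp is the z of the grasp point in the tool frame, in m); z points along the fingers, y is the line along which they close (so a half turn about z gives the same grasp; the last joint's range is limited). The gripper opens to 87 mm and grips with 3 to 60 N. Pads are 19 mm wide; open, the fingers measure 117 mm over their backs; the gripper's body (75 mm by 190 mm) begins 51 mm behind the grasp point.
Start: joints at [1.062, 0.22, 1.526, -0, 1.395, -0.126], TCP at [0.233, 0.58, 0.223] pointing down, gripper open.
Joint ranges: [-2.98, 2.98], [-0.91, 2.08], [0.09, 2.57], [-1.24, 4.39], [0.2, 2.65], [-2.68, 2.68]. Speed limits (rad/s): [2.57, 2.57, 3.01, 3.14, 3.14, 3.14].

INTERFACE

Orientations are given as a rotation vector (axis times angle).
In Python, from cell import ctrl, camrig gives the robot as it stands (ctrl), with the cameras (camrig).
- The arm moves only by the tool inch_along, called as name(argument=value, ...) on one line, values as JSON. Schema: {"type":"object","properties":{"increments":{"type":"string"},"aperture":{"type":"number"},"clamp_n":{"type":"number"},"only":{"type":"string"},"quiet":{"type":"boolean"},"lines":{"type":"string"}},"required":["increments"],"additionalProperties":false}. increments is a string of 1 to 10 rows, parted by a bar, with the numbers parted by spaces; each row has 4 numbers: dx, dy, dz in parts of the range, where 1.0 means 600 mm, then a turn about the tool's z in a scale on which 1.0 is pi rad; each row is the pose to reach, as a shift and turn from the pose commanded when the call began, along the tool's axes at that moment; what a row does not reach only later rows make up. A row lasts 1/10 s, in which the tool goes at most 0.05 m and 0.15 rad, less where a joint would pass 70% of its speed; a pose out of reach is approached as far as the arm can. aperture is the opening from 0.0 (shut) to 1.0 (fully open), set as the call begins (left out keeps the last). The fingers move at their own pace and stop on an object; clamp_n is the grip in N (left out, the last holds). Time passes only in rows, so rows that do not move let the fingers close. The tool returns the time, the measured TCP pose, the force, the opening and the grip force at its end. only (a regular expression) keeps the lines of the reply that match it, lines (a string "A,B") keeps lines A to B, and quiet returns only ok. A shift or turn number past 1, either way, is cut back to 1. Input that does not fit is refused with a message, and nothing moves.
- ctrl.state(): the state, without advancing time (a new reading comes with each control period).
- camrig.grab_frame(name): name is "scene" or "top" or "wrist"; returns the picture (420x560x3 uint8, red, green, blue); there is no depth.
- camrig.calibration(name): a dict with "mtx" (3x3 intrinsics, pixels), "world_from_camera" (4x4, takes a point from camera to world coordinates). Camera axes: x right, y up, looking along -z (the intrinsics and any distortion apply to the point x, -y, -z); pixel columns grow to the right and rows downward; lengths in m; the calibration is good to about 2 mm. The wrist camera is an equidistant fisheye: a pixel r from the principal point sees the ray r / f radians off the axis. A picture is of the moment at which its call begins: read the wrist's pose just before it. calibration takes no time and is no camera call; for the wrist camera it gives the pose at the moment of the call.
- ctrl.sign_off(): hands the job in; it is judged then, once.
The state is a dict: "t": time; "q": joint angles; "joint_vel": joint speeds; "joint_torque": joint torques, N m; "tool_pos": TCP position; "orientation": TCP orientation; "contact_force": force on the tool from outside, world axes, zero at the start; "ft_torque": the same for the moment, N m; "grip_width": opening from 0.0 (shut) to 1.0 (fully open); "gripper_force": force on a finger pad.
Only numpy, scipy, OpenCV 4.12 (cv2) and the standard library are available. Lean on these libraries where they do the work, as an engineer would, in place of code of your own. Each camera call takes 0.05 s, during which the arm holds its last target. There are 200 camera calls.

TASK

At the hopper that holds the three steel balls (not the one with the square nuts), draw the bottom gate part way open by its upright pull so that exactly two balls drop into the tray below and the third stays in the hopper. Then push the gate fully shut again and let go of it.

Things in the scene. Friction and masses are not known exactly. Their poses are not given: they have to be found in the camera images.
- pull (a point): Gate's pull: upright knurled steel post, 18 mm in diameter, top 140 mm above the table, on a flat tongue (upper face at 80 mm) on the robot's side of the ball hopper. Point: on its axis, 115 mm above the table, the height to grip, fingers closing in any direction. z is up; the gate opens level along this point's own -x (away from the hopper) and shuts along +x; the point travels with it.
- gate (a joint): Slide of the ball hopper's bottom gate, m: 0 shut, 0.135 fully open (end stops). Starts at 0 to 0.008, stays where left, needs about 3 N. It uncovers three pockets 45 mm apart, one ball in each, the one farthest from the pull first: ball_1 has dropped by 0.038, ball_2 by 0.083, ball_3 drops beyond 0.110; at 0.096 exactly two have dropped.
- tray: Open galvanized tray, 160 x 72 x 50 mm, walls 3 mm, loose, already in place under the ball hopper (wood, 147 mm long, about 100 mm wide over its iron legs, 120 mm high; front wall 59 mm from the pull when shut). Origin: centre of the underside; x along its length and the slide, z up. A like hopper with square nuts, a like pull and tray stands beside it, left or right.
- ball_1_center (a point): Steel ball, 26 mm in diameter, loose; this point is its centre. It starts in the pocket farthest from the pull and drops first.
- ball_2_center (a point): Steel ball, 26 mm in diameter, loose; this point is its centre. It starts in the middle pocket and drops second.
- ball_3_center (a point): Steel ball, 26 mm in diameter, loose; this point is its centre. It starts in the pocket nearest the pull and lies on the gate, its centre 93 mm above the table, where it must stay.

How it is judged:
On the way:
1. with the gate drawn open, two balls lie in the tray and the third is still in the hopper (x of ball_1_center in the frame of tray between -0.08 and 0.08 m and y of ball_1_center in the frame of tray between -0.036 and 0.036 m and z of ball_1_center in the frame of tray between 0.005 and 0.05 m and x of ball_2_center in the frame of tray between -0.08 and 0.08 m and y of ball_2_center in the frame of tray between -0.036 and 0.036 m and z of ball_2_center in the frame of tray between 0.005 and 0.05 m and height (world z) of ball_3_center between 0.085 and 0.115 m and value of joint gate above 0.05 m), for 0.2 s.
At the end, for the whole second after the job is handed in: ball_1 and ball_2 are inside the tray, ball_3 is still in its own pocket of the hopper, and the gate is shut to within 12 mm of its end stop (x of ball_1_center in the frame of tray between -0.08 and 0.08 m and y of ball_1_center in the frame of tray between -0.036 and 0.036 m and z of ball_1_center in the frame of tray between 0.005 and 0.05 m and x of ball_2_center in the frame of tray between -0.08 and 0.08 m and y of ball_2_center in the frame of tray between -0.036 and 0.036 m and z of ball_2_center in the frame of tray between 0.005 and 0.05 m and height (world z) of ball_3_center between 0.085 and 0.115 m and x of ball_3_center in the frame of pull between 0.065 and 0.11 m and y of ball_3_center in the frame of pull between -0.02 and 0.02 m and value of joint gate below 0.012 m); the robot touches nothing.
It fails at once if the third ball leaves the hopper (height (world z) of ball_3_center below 0.07 m).
It also fails if it takes over 40 s, if anything falls off the work surface, if the arm or the gripper's body presses on something with over 40 N, if the wrist force passes 120 N, or if a joint passes its speed limit or range.

## Working session

There is one attempt and no reset: what is moved stays moved. The work goes in short steps, Python scripts to look and compute and a tool call to move; the robot and the scene stay as the last step left them, time stands still between calls to the robot, and variables do not carry over. Pictures are saved under pics/ and viewed, at most 10 in all, crops included, and the job is handed in when it is done.

```bash
mkdir -p pics; python3 - <<'E'
from cell import ctrl, camrig
import cv2,numpy as np
np.set_printoptions(precision=4,suppress=True)
for n in("scene","top"):
    cv2.imwrite(f"pics/{n}0.png",camrig.grab_frame(n)[:,:,::-1])
    c=camrig.calibration(n);print(n,c)
s=ctrl.state();print(s["tool_pos"],s["orientation"],s["t"],ctrl.tcp_to_grasp)
E
```

```text
scene {'mtx': array([[445.4473,   0.    , 272.7332],
       [  0.    , 445.4473, 206.8461],
       [  0.    ,   0.    ,   1.    ]]), 'world_from_camera': array([[-0.45  , -0.6253,  0.6376,  1.1049],
       [ 0.893 , -0.3253,  0.3112,  0.1891],
       [ 0.0128,  0.7094,  0.7047,  0.5712],
       [ 0.    ,  0.    ,  0.    ,  1.    ]])}
top {'mtx': array([[442.3772,   0.    , 283.1352],
       [  0.    , 442.3772, 209.3327],
       [  0.    ,   0.    ,   1.    ]]), 'world_from_camera': array([[ 0.0286,  0.9811, -0.1916,  0.5257],
       [-0.9993,  0.0325,  0.0175, -0.0061],
       [ 0.0234,  0.1909,  0.9813,  0.7137],
       [ 0.    ,  0.    ,  0.    ,  1.    ]])}
[0.2332 0.5793 0.2215] [-0.5976 -3.0837  0.0026] 0.1 -0.0187
```

View pics/scene0.png

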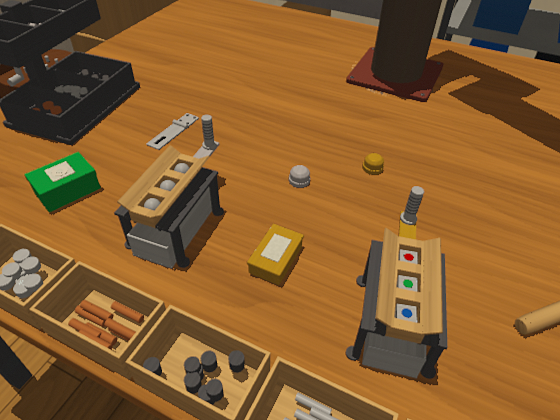

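View pics/top0.png

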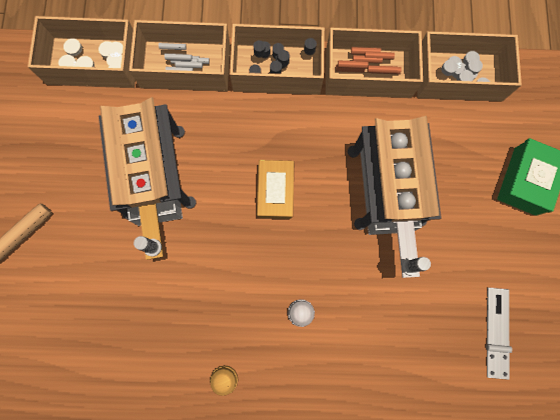

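The ball hopper is at top-view (400,170), with its pull top near (424,264). In the scene view it is at (170,190), pull top near (207,118). I'll zoom in on the pull in both views.

```bash
python3 - <<'E'
import cv2,numpy as np
a=cv2.imread("pics/top0.png")[110:290,345:445];b=cv2.imread("pics/scene0.png")[100:220,120:225]
a=cv2.resize(a,None,fx=3.3,fy=3.3,interpolation=cv2.INTER_CUBIC);b=cv2.resize(b,None,fx=4,fy=4,interpolation=cv2.INTER_CUBIC)
o=np.zeros((600,760,3),np.uint8);o[:a.shape[0],:330]=a[:600];o[:480,335:755]=b;cv2.imwrite("pics/z.png",o)
E
```

```text
(no output)
```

View pics/z.png

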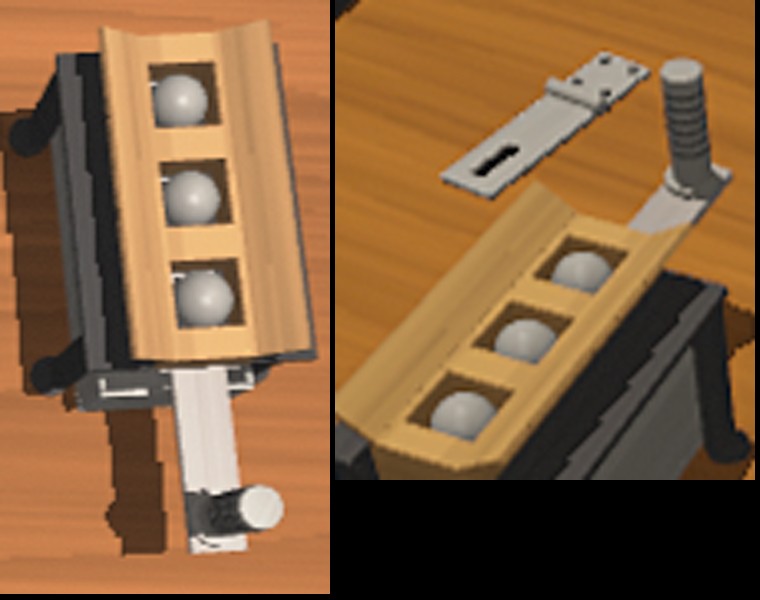

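The crop shows the post's top disc at top-view (424.4,263.6) and scene (207,117.5). The ball centres are at top-view (399.5,140.6), (402.9,170.3) and (407.1,200.6). Next I'll refine these with masks and triangulate.

```bash
cat > h.py <<'E'
import cv2,numpy as np
from cell import ctrl, camrig
np.set_printoptions(precision=4,suppress=True)
def ray(n,p):
    c=camrig.calibration(n);T=c["world_from_camera"];d=np.linalg.inv(c["mtx"])@[p[0],p[1],1]
    d=T[:3,:3]@(d*[1,-1,-1]);return T[:3,3],d/np.linalg.norm(d)
def plane(n,p,z):
    o,d=ray(n,p);return o+d*(z-o[2])/d[2]
def tri(a,b):
    (o1,d1),(o2,d2)=ray("top",a),ray("scene",b)
    s=np.linalg.lstsq(np.c_[d1,-d2],o2-o1,rcond=None)[0];p,q=o1+d1*s[0],o2+d2*s[1]
    return (p+q)/2,np.linalg.norm(p-q)
def blob(img,p,r,thr,sat=45):
    h=cv2.cvtColor(img,cv2.COLOR_BGR2HSV);m=((h[...,2]>thr)&(h[...,1]<sat)).astype(np.uint8)
    w=np.zeros_like(m);cv2.circle(w,(round(p[0]),round(p[1])),r,1,-1);m&=w
    ys,xs=np.nonzero(m);return np.array([xs.mean(),ys.mean()]),len(xs)
E
python3 - <<'E'
from h import *
t=cv2.imread("pics/top0.png");s=cv2.imread("pics/scene0.png")
a,na=blob(t,(424.4,263.6),8,190);b,nb=blob(s,(207,117.5),7,165)
print("posttop",a,na,b,nb,tri(a,b),tri((424.4,263.6),(207,117.5)))
print("plane.14",plane("top",a,.14),plane("scene",b,.14))
B=[]
for p in((399.5,140.6),(402.9,170.3),(407.1,200.6)):
    c,n=blob(t,p,9,110);B.append(plane("top",c,.093));print("ball",c,n,B[-1],plane("top",p,.093))
print("tri ball3",tri((407.1,200.6),(181.75,167.5)),"tri ball2",tri((402.9,170.3),(167.3,185.3)))
d=B[0]-B[2];print("dir deg",np.degrees(np.arctan2(d[1],d[0])),np.linalg.norm(d))
L=lambda x,y:(345+x/3.3,110+y/3.3)
for u,v in((L(176,372),L(189,545)),(L(230,372),L(240,490))):
    e=plane("top",u,.08)-plane("top",v,.08);print("tongue",np.degrees(np.arctan2(e[1],e[0])))
R=cv2.Rodrigues(ctrl.state()["orientation"])[0];print(R)
E
```

```text
posttop [423.7344 263.2109] 128 [206. 117.] 37 (array([ 0.5724, -0.2012,  0.1403]), np.float64(0.00025145386727000674)) (array([ 0.5715, -0.2012,  0.1392]), np.float64(0.0021706939861211956))
plane.14 [ 0.5724 -0.2011  0.14  ] [ 0.572  -0.2016  0.14  ]
ball [399.4462 140.0769] 195 [ 0.7573 -0.1867  0.093 ] [ 0.7564 -0.1868  0.093 ]
ball [402.9471 169.5913] 208 [ 0.712  -0.1909  0.093 ] [ 0.7109 -0.1908  0.093 ]
ball [406.8692 200.1449] 214 [ 0.6663 -0.1955  0.093 ] [ 0.6656 -0.1958  0.093 ]
tri ball3 (array([ 0.6643, -0.194 ,  0.0986]), np.float64(0.0003054600196406073)) tri ball2 (array([ 0.7097, -0.1897,  0.0971]), np.float64(0.00023872620223993682))
dir deg 5.522065458458079 0.09137875605521449
tongue 3.048810969043676
tongue 3.1893806256229276
[[-0.9276  0.3735 -0.0008]
 [ 0.3736  0.9276 -0.0015]
 [ 0.0002 -0.0018 -1.    ]]
```

The manual's scale: shifts go in shares of 600 mm and turns go in shares of pi rad. Converting my numbers, -0.36 m / 0.6 = -0.6, -0.05 m / 0.6 = -0.0833, -0.466 rad / 3.1416 = -0.1483.

inch_along(increments="-0.0833 -0.0833 0 -0.0318 | -0.1333 -0.1333 0 -0.0637 | -0.2 -0.2 0 -0.0955 | -0.2667 -0.2667 0 -0.1273 | -0.3333 -0.3333 0 -0.1483 | -0.3833 -0.3833 0 -0.1483 | -0.4333 -0.4333 0 -0.1483 | -0.5 -0.5 0 -0.1483 | -0.55 -0.55 0 -0.1483 | -0.6 -0.6 0 -0.1483", aperture=1.0)

```text
t: 1.1
tool_pos: [0.4295, 0.1178, 0.2224]
orientation: [-0.131, 3.139, 0.0]
contact_force: [1.8, 0.9, -0.2]
grip_width: 0.999
gripper_force: 0.0
```

```bash
cat > to.py <<'E'
import sys
from h import *
s=ctrl.state();R=cv2.Rodrigues(np.array(s["orientation"]))[0];g=np.array([float(v) for v in sys.argv[1:4]])
print(s["t"],s["tool_pos"],"ydeg",np.degrees(np.arctan2(R[1,1],R[0,1])),"shift",R.T@(g-s["tool_pos"]),"F",s["contact_force"])
E
python3 to.py 0.572 -0.2015 0.2215
```

```text
1.1 [0.4295 0.1178 0.2224] ydeg 94.77408927324379 shift [-0.1154 -0.3301  0.0009] F [ 1.8026  0.8728 -0.1921]
```

To row units: -0.33 m / 0.6 = -0.55, -0.315 m / 0.6 = -0.525.

inch_along(increments="-0.0267 -0.075 0 0 | -0.0533 -0.15 0 0 | -0.08 -0.225 0 0 | -0.1067 -0.3 0 0 | -0.1333 -0.375 0 0 | -0.16 -0.45 0 0 | -0.1867 -0.525 0 0 | -0.1917 -0.55 0 0 | -0.1917 -0.55 0 0 | -0.1917 -0.55 0 0")

```text
t: 2.1
tool_pos: [0.5708, -0.1987, 0.2219]
orientation: [0.13, -3.138, -0.002]
contact_force: [0.3, -0.1, -0.0]
grip_width: 0.998
gripper_force: 0.0
```

```bash
python3 to.py 0.572 -0.2015 0.2215;python3 - <<'E'
from h import *
cv2.imwrite("pics/w1.png",camrig.grab_frame("wrist")[:,:,::-1])
E
```

```text
2.1 [ 0.5708 -0.1987  0.2219] ydeg 94.7495113854678 shift [-0.001  -0.0029  0.0004] F [ 0.3108 -0.1406 -0.0346]
```

View pics/w1.png

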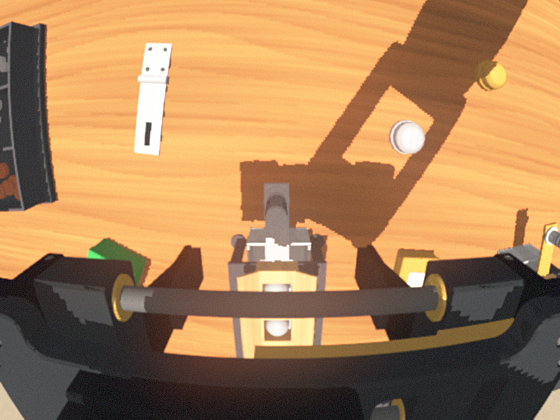

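The wrist view shows the post at (277,205), centred between the fingers. The hopper is aligned with the tool axis, so I'll descend and then grip.

To row units: 0.1255 m / 0.6 = 0.2092, -0.003 m / 0.6 = -0.005.

inch_along(increments="-0.0017 -0.005 0.05 0 | -0.0017 -0.005 0.1 0 | -0.0017 -0.005 0.15 0 | -0.0017 -0.005 0.1833 0 | -0.0017 -0.005 0.2092 0 | -0.0017 -0.005 0.2092 0 | -0.0017 -0.005 0.2092 0")

```text
t: 2.85
tool_pos: [0.573, -0.2019, 0.0979]
orientation: [-0.132, 3.138, -0.0]
contact_force: [-0.1, 0.3, -0.3]
grip_width: 0.996
gripper_force: 0.0
```

inch_along(increments="0 0 0 0 | 0 0 0 0 | 0 0 0 0 | 0 0 0 0 | 0 0 0 0 | 0 0 0 0 | 0 0 0 0 | 0 0 0 0", aperture=0.0, clamp_n=25)

```text
t: 3.65
tool_pos: [0.5726, -0.2025, 0.097]
orientation: [0.131, -3.139, -0.0]
contact_force: [0.9, 0.9, 0.0]
grip_width: 0.356
gripper_force: 0.0
```

```bash
python3 to.py 0.482 -0.209 0.0963
```

```text
3.65 [ 0.5726 -0.2025  0.097 ] ydeg 94.76550097852366 shift [0.0908 0.001  0.0007] F [0.9289 0.9396 0.0207]
```

inch_along(increments="0 0 0 0 | 0 0 0 0 | 0 0 0 0 | 0 0 0 0 | 0 0 0 0 | 0 0 0 0", aperture=0.0, clamp_n=30)

```text
t: 4.25
tool_pos: [0.5724, -0.2007, 0.0969]
orientation: [0.131, -3.138, -0.005]
contact_force: [-1.4, 6.3, 2.1]
grip_width: 0.198
gripper_force: 30.0
```

```bash
python3 - <<'E'
from h import *
t=camrig.grab_frame("top")[:,:,::-1];s=camrig.grab_frame("scene")[:,:,::-1]
o=np.hstack([cv2.resize(t[110:300,330:460],None,fx=3,fy=3),cv2.resize(s[70:260,90:230],None,fx=2.9,fy=3)]);print(o.shape)
cv2.imwrite("pics/g1.png",o)
E
python3 to.py 0.482 -0.209 0.0963
```

```text
(570, 796, 3)
4.35 [ 0.5724 -0.2006  0.0969] ydeg 94.78666678135156 shift [ 0.0908 -0.0008  0.0007] F [-0.4257  6.5317  2.7087]
```

View pics/g1.png

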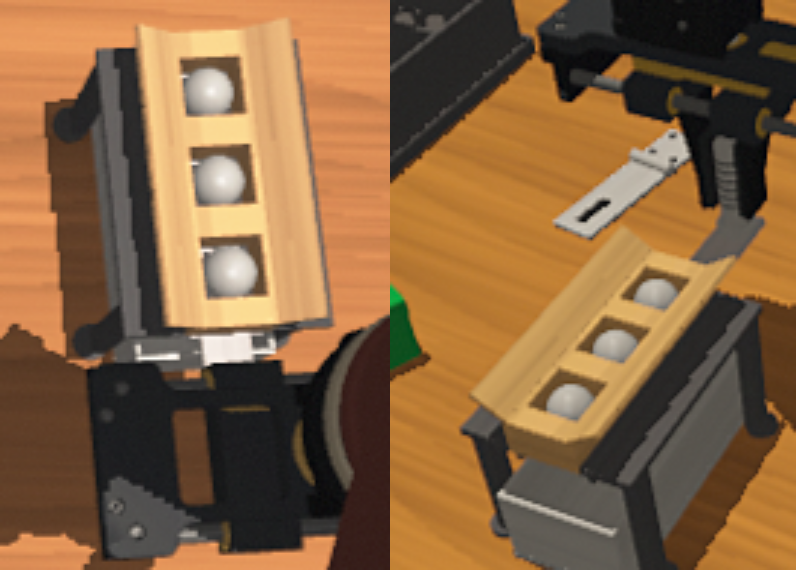

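The post is gripped (opening 0.198, about 17 mm) and all three balls are still in their pockets. I'll draw the gate to about halfway first.

To row units: 0.06 m / 0.6 = 0.1, 0.056 m / 0.6 = 0.0933.

inch_along(increments="0.0117 0 0 0 | 0.0233 0 0 0 | 0.035 0 0 0 | 0.0467 0 0 0 | 0.0583 0 0 0 | 0.07 0 0 0 | 0.0817 0 0 0 | 0.0933 0 0 0 | 0.1 0 0 0 | 0.1 0 0 0")

```text
t: 5.35
tool_pos: [0.5124, -0.206, 0.0969]
orientation: [0.131, -3.138, -0.004]
contact_force: [-0.7, 5.4, 2.2]
grip_width: 0.199
gripper_force: 30.0
```

```bash
python3 - <<'E'
from h import *
t=camrig.grab_frame("top")[:,:,::-1];s=camrig.grab_frame("scene")[:,:,::-1]
o=np.hstack([cv2.resize(t[110:300,330:460],None,fx=3,fy=3),cv2.resize(s[70:260,90:230],None,fx=2.9,fy=3)])
cv2.imwrite("pics/g2.png",o)
E
python3 to.py 0.482 -0.209 0.0963
```

```text
5.45 [ 0.5124 -0.206   0.0969] ydeg 94.7689071046987 shift [ 0.0305 -0.0005  0.0006] F [-1.75    4.9737  3.1103]
```

View pics/g2.png

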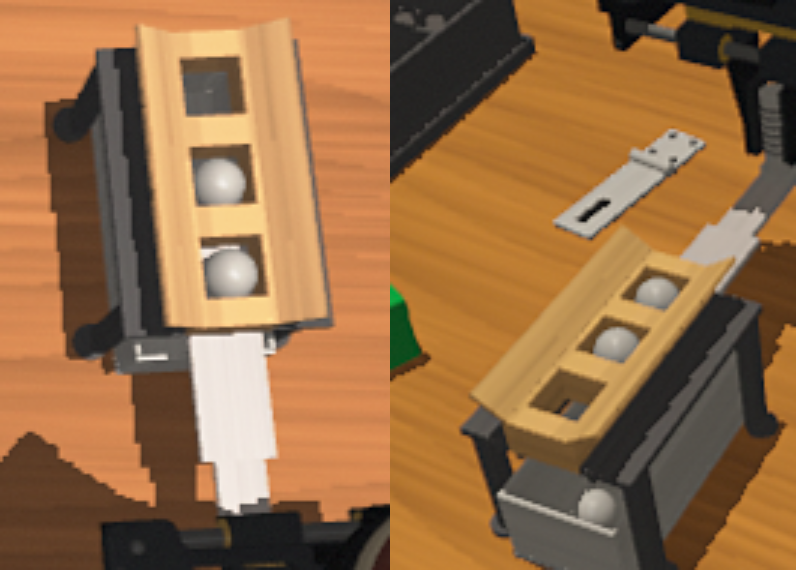

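Ball 1 has dropped and is visible in the tray; balls 2 and 3 remain. I'll draw another 29 mm, to about 0.095.

To row units: 0.029 m / 0.6 = 0.0483, 0.024 m / 0.6 = 0.04.

inch_along(increments="0.01 0 0 0 | 0.02 0 0 0 | 0.03 0 0 0 | 0.04 0 0 0 | 0.0483 0 0 0 | 0.0483 0 0 0 | 0.0483 0 0 0 | 0.0483 0 0 0 | 0.0483 0 0 0")

```text
t: 6.35
tool_pos: [0.4834, -0.2085, 0.0969]
orientation: [0.131, -3.137, -0.004]
contact_force: [-1.3, 6.7, 3.1]
grip_width: 0.2
gripper_force: 30.0
```

```bash
python3 - <<'E'
from h import *
t=camrig.grab_frame("top")[:,:,::-1];s=camrig.grab_frame("scene")[:,:,::-1]
o=np.hstack([cv2.resize(t[110:300,330:460],None,fx=3,fy=3),cv2.resize(s[70:260,90:230],None,fx=2.9,fy=3)])
cv2.imwrite("pics/g3.png",o)
E
python3 to.py 0.58 -0.2015 0.0963
```

```text
6.45 [ 0.4834 -0.2086  0.0969] ydeg 94.77094930241599 shift [-0.0968 -0.001   0.0005] F [-2.0163  5.2476  3.3797]
```

View pics/g3.png

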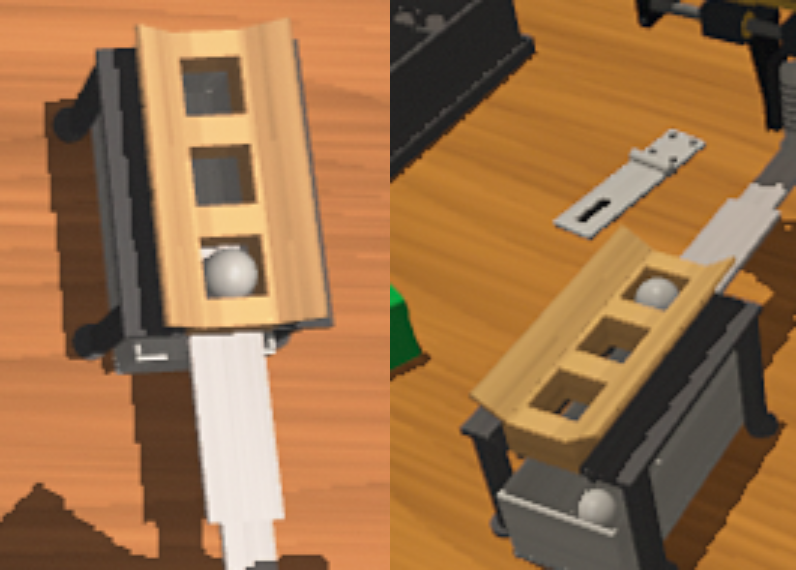

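Two balls have dropped and ball 3 is still in its pocket. I'll push the gate shut and creep in over the last few millimetres.

To row units: -0.09 m / 0.6 = -0.15, -0.088 m / 0.6 = -0.1467.

inch_along(increments="-0.0167 0 0 0 | -0.0333 0 0 0 | -0.05 0 0 0 | -0.0667 0 0 0 | -0.0833 0 0 0 | -0.1 0 0 0 | -0.1167 0 0 0 | -0.1333 0 0 0 | -0.1467 0 0 0 | -0.15 0 0 0")

```text
t: 7.45
tool_pos: [0.5737, -0.2006, 0.0969]
orientation: [0.132, -3.137, -0.005]
contact_force: [-3.6, 6.3, 4.4]
grip_width: 0.199
gripper_force: 30.0
```

inch_along(increments="-0.0017 0 0 0 | -0.0033 0 0 0 | -0.005 0 0 0 | -0.0067 0 0 0")

```text
t: 7.85
tool_pos: [0.577, -0.2003, 0.0969]
orientation: [0.131, -3.137, -0.005]
contact_force: [-3.3, 6.4, 3.2]
grip_width: 0.199
gripper_force: 30.0
```

To row units: -0.002 m / 0.6 = -0.0033, -0.001 m / 0.6 = -0.0017.

inch_along(increments="-0.0017 0 0 0 | -0.0033 0 0 0 | -0.0033 0 0 0")

```text
t: 8.15
tool_pos: [0.5791, -0.2001, 0.0969]
orientation: [0.131, -3.137, -0.005]
contact_force: [-3.0, 7.3, 2.8]
grip_width: 0.198
gripper_force: 30.0
```

inch_along(increments="-0.0017 0 0 0 | -0.0033 0 0 0 | -0.0033 0 0 0")

```text
t: 8.45
tool_pos: [0.5793, -0.2001, 0.0969]
orientation: [0.131, -3.133, -0.005]
contact_force: [-11.5, 6.6, 8.4]
grip_width: 0.196
gripper_force: 30.0
```

The end stop is felt: the force rises to 11.5 N and motion stops at x=0.579. That also confirms the initial gate estimate of about 7 mm. Now I'll release and rise.

inch_along(increments="0 0 0 0 | 0 0 0 0 | 0 0 0 0 | 0 0 0 0 | 0 0 0 0 | 0 0 0 0 | 0 0 0 0 | 0 0 0 0 | 0 0 0 0 | 0 0 0 0", aperture=0.8)

```text
t: 9.45
tool_pos: [0.5816, -0.2017, 0.0971]
orientation: [-0.131, 3.139, -0.0]
contact_force: [-0.0, 0.1, 0.6]
grip_width: 0.795
gripper_force: 0.0
```

inch_along(increments="0 0 -0.0333 0 | 0 0 -0.0833 0 | 0 0 -0.1333 0 | 0 0 -0.1833 0 | 0.05 0 -0.2167 0 | 0.1 0.0833 -0.2167 0 | 0.1 0.1667 -0.2167 0 | 0.1 0.25 -0.2167 0 | 0.1 0.3333 -0.2167 0 | 0.1 0.3333 -0.2167 0")

```text
t: 10.45
tool_pos: [0.5043, -0.0028, 0.2273]
orientation: [-0.138, 3.138, 0.003]
contact_force: [-0.5, -0.2, 0.3]
grip_width: 0.801
gripper_force: 0.0
```

```bash
python3 - <<'E'
from h import *
t=camrig.grab_frame("top")[:,:,::-1];s=camrig.grab_frame("scene")[:,:,::-1]
o=np.hstack([cv2.resize(t[110:300,330:460],None,fx=3,fy=3),cv2.resize(s[70:260,90:230],None,fx=2.9,fy=3)])
cv2.imwrite("pics/g4.png",o)
E
python3 to.py 0.58 -0.2015 0.0963
```

```text
10.55 [ 0.5051 -0.006   0.2273] ydeg 94.96182065111529 shift [-0.0576 -0.2012  0.1311] F [ 0.5479 -0.5919 -0.1127]
```

View pics/g4.png

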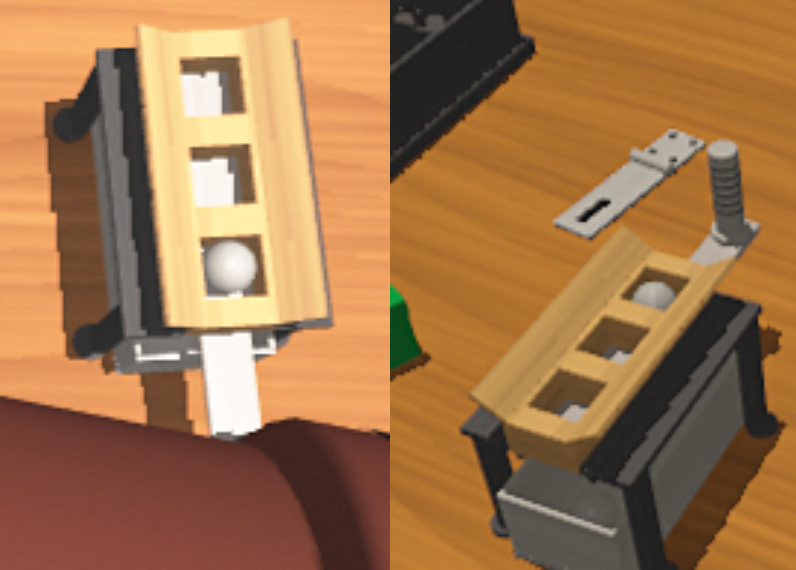

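The gate is shut, with plate showing under the two empty pockets. Ball 3 is in its pocket, the tray hasn't moved, and the gripper is clear, so I'll hand it in.

inch_along(increments="0 0 0 0 | 0 0 0 0 | 0 0 0 0 | 0 0 0 0 | 0 0 0 0")

```text
t: 11.05
tool_pos: [0.5052, -0.0081, 0.2269]
orientation: [0.129, -3.139, -0.0]
contact_force: [0.0, -0.6, 0.2]
grip_width: 0.802
gripper_force: 0.0
```

```bash
python3 -c "
from cell import ctrl, camrig;print(ctrl.sign_off())"
```

```text
the job is handed in; nothing more can be done
None
```

I handed the job in at about 11 s: two balls dropped into the tray, the third is still in its hopper pocket, and the gate is shut against its stop with the gripper clear; sign-off returned no verdict.

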